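# Shift the glaze-jar carriage one hole along its indexed rail

## Task

The glaze jar rides on a carriage on the indexed rail: first screw its cap fully shut (clockwise, until the bar on the cap lies along the rail), then pull up the carriage's spring lock plunger, slide the carriage to the very next hole towards the bowl, and let the plunger drop fully home in that hole. Finish while still holding the plunger's knob in the gripper with the pin fully home, and do not move the other things on the table.

Things in the scene. Friction and masses are not known exactly. Their poses are not given: they have to be found in the camera images.
- rail: fixed rail: square aluminium tube 30 x 30 mm, 430 mm long along its y axis, on two dark posts 200 mm either side of the middle; origin on the table under the tube's middle; x points across it away from the robot. Tube top at z = 120 mm, with five 12 mm holes at y = -90, -45, 0, 45, 90 mm.
- carriage (a joint): position in m of the grey carriage along the rail's y; starts at 0, locked in the middle hole; stops at -0.1 and 0.1; slides with 1.5 N friction. Its sleeve on the tube (44 mm across, 66 mm along, top at z = 128 mm) bears the plunger; an arm carries the white glaze jar (diameter 68 mm), its axis 100 mm to the robot's side of the plunger's (rail x = -100 mm).
- plunger (a joint): lift in m of the lock plunger: 0 = pin fully home in a hole, 0.02 = upper stop. The round-tipped 10 mm pin stands 13 mm deep, so the carriage is free only while it is lifted more than 0.013; lowered within about 3 mm of a hole's centre it slips in, elsewhere it rides on the tube. A spring pushes it down, 5 N at 0 to 9 N at 0.02.
- knob_center (a point): centre of the plunger's knob, an upright black ribbed cylinder, diameter 26 mm, height 26 mm (z = 158 to 184 mm when home, this point at 171 mm), above an 18 mm wide boss (top at z = 150 mm) on the sleeve. Pulled straight up. Axes as the rail's.
- cap (a joint): angle in rad by which the jar's screw cap is open: 0 = fully shut (hard stop), opened counter-clockwise seen from above, at most 1.4. Close by turning clockwise seen from above. Turns with about 0.06 N m friction, stays where left, and does not rise or come off.
- cap_bar (a point): centre of the grip bar on the grey jar cap, on the jar's axis, 156 mm above the table: bar 14 mm wide (its x), 60 mm long (its y), 32 mm high (z = 140 to 172 mm) on a round cap of diameter 72 mm. At cap joint 0 the bar lies parallel to the rail.
- bowl: open terracotta bowl, rim diameter 110 mm, 60 mm tall, origin at the centre of its underside; loose; stands in front of (robot side of) one end of the rail. The carriage has to go towards this end. Not to be moved.
- vase: terracotta vase with a narrow neck, greatest diameter 84 mm, 125 mm tall, origin at the centre of its underside; loose; stands in front of the other end of the rail. Not to be moved.
- mug: white mug, diameter 72 mm, 80 mm tall, origin under its centre; loose bystander beyond the rail. Not to be moved.
- stain_jar: small closed white jar with black lid, diameter 56 mm, 75 mm tall, origin under its centre; loose bystander beyond the rail. Not to be moved.
- rib: flat wooden throwing rib 50 x 100 x 7 mm lying on the table beneath the rail, origin under its centre; loose bystander. Not to be moved.
- brush: brush about 200 mm long lying on the table to the robot's right, origin under its centre; loose bystander. Not to be moved.

How it is judged:
On the way, in this order (a step that is already met when the one before it is completed fails the run):
1. the jar's cap is screwed shut while the carriage is still locked in its first hole (value of joint cap below 0.1 rad and value of joint plunger below 0.003 m and value of joint carriage between -0.006 and 0.006 m), for 0.2 s.
2. the plunger is pulled up clear of the hole by the gripper, the cap still shut (value of joint plunger above 0.0125 m and value of joint cap below 0.1 rad and contact force between the fingers and plunger above 1 N), for 0.1 s.
At the end, for the whole second after the job is handed in: Carriage at rest at the first hole from the middle on the bowl's side (within 4 mm), plunger within 2.5 mm of home, cap within 0.1 rad of shut, the knob still between the finger pads (within 28 mm of the grasp point, over 2 N of contact), bowl and vase standing on the table (((y of bowl in the frame of rail above 0 m and value of joint carriage between 0.041 and 0.049 m) or (y of bowl in the frame of rail below 0 m and value of joint carriage between -0.049 and -0.041 m)) and value of joint plunger below 0.0025 m and value of joint cap below 0.1 rad and contact force between the fingers and plunger above 2 N and distance between the grasp point and knob_center below 0.028 m and velocity of joint carriage between -0.01 and 0.01 m/s and height (world z) of each of bowl, vase below 0.02 m); the arm keeps its last pose, push and grip.
It fails at once if one of the other things on the table (bowl, vase, mug, stain jar, rib, brush) is moved more than 25 mm (distance of any of bowl, vase, mug, stain_jar, rib, brush from where it was at the start of the episode above 0.025 m).
It also fails if it takes over 51 s, if anything falls off the work surface, if the arm or the gripper's body presses on something with over 40 N, if the wrist force passes 120 N, or if a joint passes its speed limit or range.

## Robot

A 6-joint arm with a two-finger parallel gripper is mounted at the origin on the work surface. World frame = base frame: x ahead of the robot, y to its left, z up, the work surface at z = 0. Lengths are in m, angles in rad, forces in N, time in s.
With the tool pointing down it reaches from about 0.325 to 0.9 m from the base axis. Payload 6.1 kg.
Tool frame: the origin (TCP) lies on the centre line of the jaws, within the pads' length; the fingertips stand 19 mm ahead of it and the grasp point (between the pads) is the TCP; z points along the fingers, y is the line along which they close (so a half turn about z gives the same grasp; the last joint's range is limited). The gripper opens to 87 mm and grips with 3 to 60 N. Pads are 19 mm wide; open, the fingers measure 117 mm over their backs; the gripper's body (75 mm by 190 mm) begins 51 mm behind the grasp point.
Start: joints at [1.144, 0.22, 1.526, -0, 1.395, -0.126], TCP at [0.185, 0.597, 0.242] pointing down, gripper open.
Joint ranges: [-2.98, 2.98], [-0.91, 2.08], [0.09, 2.57], [-1.24, 4.39], [0.2, 2.65], [-2.68, 2.68]. Speed limits (rad/s): [2.57, 2.57, 3.01, 3.14, 3.14, 3.14].

## Interface

Orientations are given as a unit quaternion [x, y, z, w].
In Python, from cell import bot, imaging, job gives the robot as it stands.
- The arm moves only by the tool apply_moves, never from a script. Its argument "moves" is a list that holds one entry, the list of rows, each a list of 5 numbers: the shift along the tool's x, y, z in m, then the turn about the tool's z in rad, then the closure, from 0 (fully open) to 1 (shut). In form: [[[dx, dy, dz, roll, gripper], ...]]. A call has 1 to 12 rows; each row shifts and turns the commanded pose from where the row before left it, along the tool's axes as they then stand; what a row does not reach is not made up. A row lasts 1/8 s, in which the tool goes at most 62.5 mm and 10.7 degrees, less where a joint would pass 70% of its speed; a pose out of reach is approached as far as the arm can. A call is refused whole if a number of a shift passes 0.0625 or a number of a turn 0.188, either way. A call with a gripper value outside its range is refused whole. The fingers move at their own pace and stop on an object; "force" is the grip in N (left out, the last holds). Time passes only in rows, so rows that do not move let the fingers close. It gives the time, the measured TCP pose, the force, the opening and the grip force at its end, in the units of the state.
- bot.get_state(): the state, without advancing time (a new reading comes with each control period).
- imaging.grab_frame(name): name is "scene" or "top" or "wrist"; returns a dict with "frame" (400x640x3 uint8, red, green, blue), "camera_matrix" (3x3 intrinsics, pixels), "R" (3x3) and "t" (3): a world point X has camera coordinates R X + t; the wrist camera has in their place "T_tool_cam" (4x4, takes a point from camera to tool coordinates, whose origin is the TCP and whose axes are the flange's). Camera axes: x right, y down, z forward; pixel columns grow to the right and rows downward; lengths in m; the calibration is good to about 2 mm. A picture is of the moment at which its call begins: read the wrist's pose just before it. There is no depth.
- job.job_done(): hands the job in; it is judged then, once.
Trained networks look in a picture, given as the dict that the camera call returned (one of the last four; its "shot" number tells which), for a name from the list of things; names that differ only in an ending like _2 or _b are one class to them, and where a whole thing is asked for, a point or a joint stands for the part that bears it (a point fixed in the world has none). Each returns a list of dicts, best first, with "p" (0 to 1); they miss things now and then, are a little off and sometimes report something else, mostly with a low value. They report only what shows in the picture. A call takes as long as a camera call.
- imaging.regions_of(picture, label): "mask" (400x640 bool, what is visible of it).
- imaging.landmark_of(picture, label): "xyz" ([x, y, z] in m, in world coordinates, good to about 4 mm: a listed point, or the origin of a listed thing).
The state is a dict: "time": time; "qpos": joint angles; "joint_vel": joint speeds; "effort": joint torques, N m; "eef_pos": TCP position; "eef_rot": TCP orientation; "ft_force": force on the tool from outside, world axes, zero at the start; "torque": the same for the moment, N m; "finger_gap": opening from 0.0 (shut) to 1.0 (fully open); "grasp_force": force on a finger pad.
Only numpy, scipy, OpenCV 4.12 (cv2) and the standard library are available. Lean on these libraries where they do the work, as an engineer would, in place of code of your own. Each camera call takes 0.05 s, during which the arm holds its last target. There are 200 camera calls.

## Working session

There is one attempt and no reset: what is moved stays moved. The work goes in short steps, Python scripts to look and compute and a tool call to move; the robot and the scene stay as the last step left them, time stands still between calls to the robot, and variables do not carry over. Pictures are saved under pics/ and viewed, at most 10 in all, crops included, and the job is handed in when it is done.

Besides the shell and the picture viewer there is one more tool, called after ">>>" as name(argument=value, ...), one argument or row to a line, values as JSON. apply_moves: Moves the arm, as the interface text tells. Its arguments: {"type":"object","properties":{"moves":{"type":"array"},"force":{"type":"number"}},"required":["moves"]}

```bash
mkdir -p pics
cat > h.py <<'E'
import numpy as np, cv2
from cell import bot, imaging, job
def save(p,n): cv2.imwrite(f'pics/{n}.png',p['frame'][:,:,::-1])
def proj(p,X):
    c=p['R']@np.asarray(X,float)+p['t']; u=p['camera_matrix']@c; return u[:2]/u[2]
def ray(p,uv,z):
    d=p['R'].T@np.linalg.solve(p['camera_matrix'],[uv[0],uv[1],1]); o=-p['R'].T@p['t']
    return o+d*(z-o[2])/d[2]
E
python3 - <<'E'
from h import *
s=bot.get_state(); print(s['time'],s['eef_pos'],s['eef_rot'],s['ft_force'])
for c in ('top','scene'):
    p=imaging.grab_frame(c); save(p,c)
    for n in ['rail','knob_center','cap_bar','bowl','vase']:
        r=imaging.landmark_of(p,n); print(c,n,[(np.round(q['xyz'],3),round(q['p'],2)) for q in r[:2]])
    for n in ['cap_bar','knob_center','rail']:
        r=imaging.regions_of(p,n)
        if r:
            m=r[0]['mask'].astype(np.uint8); print(n,round(r[0]['p'],2),m.sum(),cv2.minAreaRect(cv2.findNonZero(m)))
E
```

```text
0.0 [0.18494824 0.59638765 0.24042859] [ 1.49819115e-01  9.88712941e-01 -9.44284765e-04 -2.47085795e-04] [-0.25843849 -0.39948921 -0.24960302]
top rail [(array([0.626, 0.113, 0.001]), 0.68)]
top knob_center [(array([0.622, 0.114, 0.175]), 0.55)]
top cap_bar [(array([0.525, 0.093, 0.151]), 0.57)]
top bowl [(array([ 0.459,  0.295, -0.001]), 0.82)]
top vase [(array([ 0.548, -0.107,  0.002]), 0.79)]
cap_bar 0.78 634 ((254.25003051757812, 219.75003051757812), (26.870054244995117, 27.577163696289062), 45.0)
knob_center 0.5 115 ((244.5, 178.5), (11.0, 11.0), 90.0)
rail 0.62 3981 ((249.53079223632812, 204.7461700439453), (66.35858154296875, 166.8267059326172), 82.87498474121094)
scene rail [(array([0.623, 0.114, 0.   ]), 0.62)]
scene knob_center [(array([0.625, 0.112, 0.167]), 0.54)]
scene cap_bar [(array([0.519, 0.089, 0.154]), 0.69)]
scene bowl [(array([0.458, 0.297, 0.002]), 0.75)]
scene vase [(array([ 0.554, -0.112, -0.006]), 0.76)]
cap_bar 0.93 391 ((350.0588073730469, 149.2352752685547), (21.951818466186523, 20.579830169677734), 30.963756561279297)
knob_center 0.51 72 ((379.0, 155.5), (9.0, 8.0), 90.0)
rail 0.6 2858 ((361.44683837890625, 168.03720092773438), (63.091651916503906, 135.06198120117188), 33.98616409301758)
```

Run:
```python
import cv2
a=cv2.imread('pics/top.png'); b=cv2.imread('pics/scene.png')
A=cv2.resize(a[120:300,140:380],None,fx=3,fy=3,interpolation=cv2.INTER_CUBIC)
cv2.imwrite('pics/topc.png',A)
B=cv2.resize(b[80:260,240:480],None,fx=3,fy=3,interpolation=cv2.INTER_CUBIC)
cv2.imwrite('pics/scenec.png',B)
```

```text
(no output)
```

View pics/topc.png

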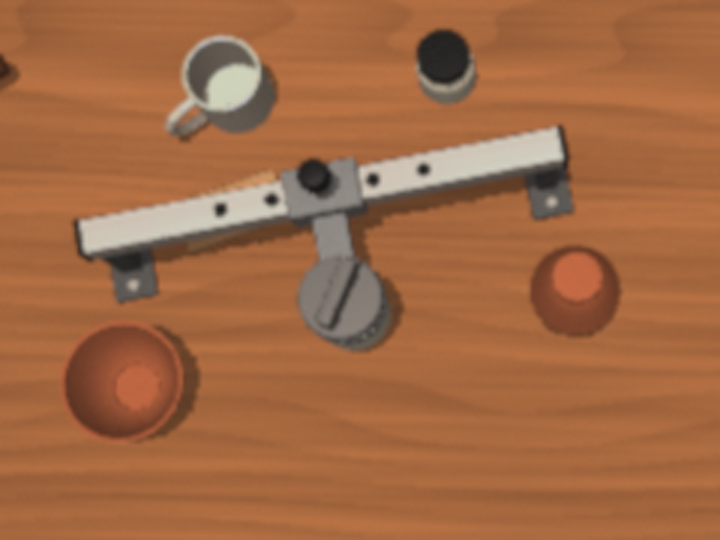

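View pics/scenec.png

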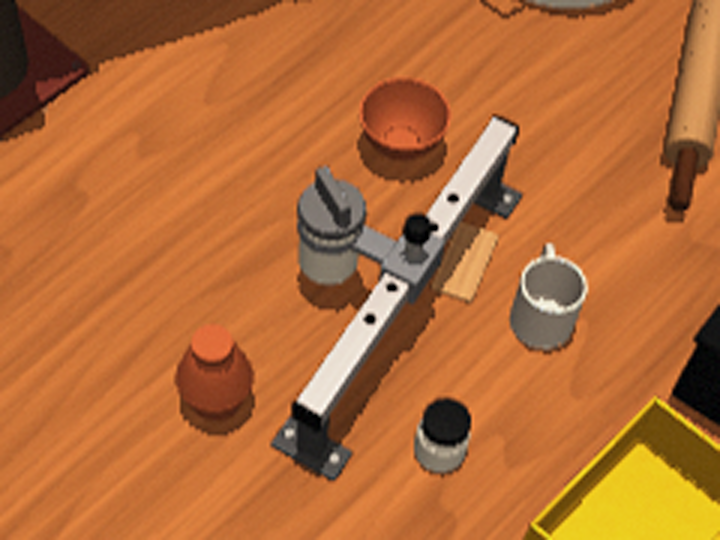

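The top view is x up, y left. Bowl is on the left (+y). The bar, running (325,325) to (352,265) in the crop, is open about 55° counter-clockwise from the rail. Holes are near (220,210), (271,200), (372,180) and (423,170) in the crop.

Run:
```python
from h import *
p=imaging.grab_frame('top'); g=cv2.cvtColor(p['frame'],cv2.COLOR_RGB2GRAY).astype(float)
W=[]
for u,v in [(220,210),(271,200),(372,180),(423,170)]:
    u=140+u/3;v=120+v/3; i,j=int(round(u)),int(round(v))
    w=np.clip(150-g[j-3:j+4,i-3:i+4],0,None); yy,xx=np.mgrid[j-3:j+4,i-3:i+4]
    W.append(ray(p,((w*xx).sum()/w.sum(),(w*yy).sum()/w.sum()),.12)[:2])
W=np.array(W); print(W, np.linalg.norm(np.diff(W,axis=0),axis=1))
c=W.mean(0); d=W[0]-W[3]; d/=np.linalg.norm(d); ang=np.degrees(np.arctan2(d[1],d[0])); x=np.array([d[1],-d[0]])
print('centre',c,'rail y dir deg',ang,'jar',c-.1*x)
for a,b in [((316,322),(343,262)),((332,328),(360,268))]:
    A,B=[ray(p,(140+q[0]/3,120+q[1]/3),.172)[:2] for q in(a,b)]; e=B-A; print(A,B,np.degrees(np.arctan2(e[1],e[0])))
```

```text
[[0.60431532 0.20161629]
 [0.61435489 0.15771487]
 [0.63454676 0.07005363]
 [0.64484522 0.02607851]] [0.04503474 0.08995669 0.04516491]
centre [0.62451555 0.11386582] rail y dir deg 103.00117950808821 jar [0.527079   0.09136871]
[0.49943866 0.10426668] [0.55030508 0.08444058] -21.294243609947543
[0.49477889 0.09081981] [0.54559808 0.07007388] -22.206775630579568
```

>>> apply_moves(
  moves=[
    [[-0.0395, -0.032, 0, 0, 0], [-0.0395, -0.032, 0, 0, 0], [-0.0395, -0.032, 0, 0, 0], [-0.0395, -0.032, 0, 0, 0], [-0.0395, -0.032, 0, 0, 0], [-0.0395, -0.032, 0, 0, 0], [-0.0395, -0.032, 0, 0, 0], [-0.0395, -0.032, 0, 0, 0], [-0.0395, -0.032, 0, 0, 0], [-0.0395, -0.032, 0, 0, 0], [-0.0395, -0.032, 0, 0, 0], [-0.0395, -0.032, 0, 0.084, 0]],
  ],
  force=30,
)

```text
time: 2.45
eef_pos: [0.525, 0.0882, 0.2419]
eef_rot: [0.192, 0.981, 0.0, 0.0]
ft_force: [0.5, 0.8, 0.5]
finger_gap: 0.999
grasp_force: 0.0
```

```bash
cat >> h.py <<'E'
from scipy.spatial.transform import Rotation as Ro
def wrist():
    s=bot.get_state(); p=imaging.grab_frame('wrist')
    T=np.eye(4);T[:3,:3]=Ro.from_quat(s['eef_rot']).as_matrix();T[:3,3]=s['eef_pos']
    M=np.linalg.inv(T@p['T_tool_cam']); p2=dict(p,R=M[:3,:3],t=M[:3,3]); return s,p,p2,T
E
python3 - <<'E'
from h import *
s,p,p2,T=wrist(); save(p,'w1'); print(s['time'],s['eef_pos'],np.degrees(np.arctan2(T[1,1],T[0,1])),s['qpos'])
for n in ['cap_bar','knob_center']:
    r=imaging.landmark_of(p,n); print(n,[(np.round(q['xyz'],4),round(q['p'],2)) for q in r[:2]])
r=imaging.regions_of(p,'cap_bar'); m=r[0]['mask'].astype(np.uint8); print(cv2.minAreaRect(cv2.findNonZero(m)))
print(proj(p2,[.525,.091,.172]),proj(p2,[.6245,.1139,.184]),proj(p2,s['eef_pos']))
E
```

```text
2.45 [0.52498303 0.08819757 0.24186979] 67.83577496195 [ 1.81515783e-02 -2.51298476e-03  1.76761547e+00  1.70990222e-04
  1.37569890e+00 -1.16583897e+00]
cap_bar [(array([0.5227, 0.0938, 0.1556]), 0.86)]
knob_center [(array([0.6233, 0.1161, 0.171 ]), 0.68)]
((324.7500305175781, 200.75), (84.14570617675781, 83.43859100341797), 45.0)
[323.09078923 213.80665028] [397.45762414 319.16584951] [319.27785973 258.20499214]
```

View pics/w1.png

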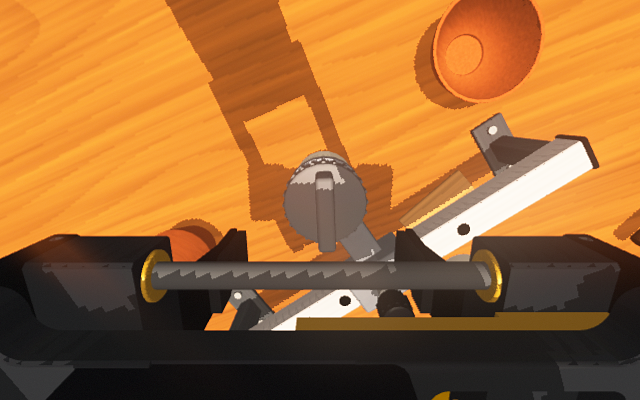

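The wrist view shows the bar upright at about (316–335, 172–250), centre (325,211). This matches the estimate to within 3 mm, so I'm shifting, descending and gripping.

>>> apply_moves(
  moves=[
    [[0.003, 0.004, 0.03, 0, 0], [0, 0, 0.03, 0, 0], [0, 0, 0.02, 0, 0], [0, 0, 0, 0, 1], [0, 0, 0, 0, 1], [0, 0, 0, 0, 1], [0, 0, 0, 0, 1], [0, 0, 0, 0, 1], [0, 0, 0, 0, 1]],
  ],
  force=25,
)

```text
time: 3.78
eef_pos: [0.5229, 0.0945, 0.1617]
eef_rot: [0.191, 0.982, 0.0, 0.0]
ft_force: [0.1, 0.8, -0.6]
finger_gap: 0.401
grasp_force: 0.0
```

>>> apply_moves(
  moves=[
    [[0, 0, 0, 0, 1], [0, 0, 0, 0, 1], [0, 0, 0, 0, 1], [0, 0, 0, 0, 1], [0, 0, 0, 0, 1]],
  ],
)

```text
time: 4.4
eef_pos: [0.5224, 0.0943, 0.1614]
eef_rot: [0.191, 0.982, -0.0, -0.0]
ft_force: [-3.6, -2.2, 1.9]
finger_gap: 0.162
grasp_force: 25.0
```

>>> apply_moves(
  moves=[
    [[0, 0, 0, 0.13, 1], [0, 0, 0, 0.13, 1], [0, 0, 0, 0.13, 1], [0, 0, 0, 0.13, 1], [0, 0, 0, 0.13, 1], [0, 0, 0, 0.13, 1], [0, 0, 0, 0.1, 1], [0, 0, 0, 0, 1]],
  ],
)

```text
time: 5.4
eef_pos: [0.5248, 0.0957, 0.1615]
eef_rot: [0.592, 0.806, 0.002, 0.001]
ft_force: [6.8, 3.0, -6.6]
finger_gap: 0.159
grasp_force: 25.0
```

Run:
```python
from h import *
s=bot.get_state(); R=Ro.from_quat(s['eef_rot']).as_matrix(); print(s['eef_pos'],np.degrees(np.arctan2(R[1,1],R[0,1])),s['ft_force'],s['torque'],s['qpos'][5])
```

```text
[0.52483532 0.09570669 0.16146115] 17.462895151042783 [ 6.83076047  2.98438693 -6.55063191] [ 0.47203381 -1.13593042  0.0216297 ] -0.2744636310469267
```

>>> apply_moves(
  moves=[
    [[0, 0, 0, 0.04, 1], [0, 0, 0, 0.04, 1], [0, 0, 0, 0.03, 1], [0, 0, 0, 0, 1]],
  ],
)

```text
time: 5.9
eef_pos: [0.5251, 0.0958, 0.1615]
eef_rot: [0.635, 0.773, 0.003, 0.001]
ft_force: [8.2, 3.5, -7.6]
finger_gap: 0.164
grasp_force: 25.0
```

```bash
cat >> h.py <<'E'
def st():
    s=bot.get_state(); R=Ro.from_quat(s['eef_rot']).as_matrix(); print(s['time'],s['eef_pos'].round(4),'yaw',np.degrees(np.arctan2(R[1,1],R[0,1])).round(2),s['ft_force'].round(1),s['torque'].round(2),round(s['finger_gap'],3),s['grasp_force'])
E
python3 -c "from h import *;st()"
```

```text
5.9 [0.5251 0.0958 0.1615] yaw 11.23 [ 8.2  3.5 -7.6] [ 0.54 -1.39  0.29] 0.164 24.99899667687714
```

>>> apply_moves(
  moves=[
    [[0, 0, 0, 0, 0], [0, 0, 0, 0, 0], [0, 0, 0, 0, 0], [0, 0, 0, 0, 0], [0, 0, 0, 0, 0], [0, 0, -0.03, 0, 0], [0, 0, -0.05, -0.03, 0], [0, 0, 0, 0, 0]],
  ],
)

```text
time: 6.9
eef_pos: [0.5256, 0.0947, 0.2466]
eef_rot: [0.623, 0.782, 0.003, 0.003]
ft_force: [-0.7, 0.7, 0.8]
finger_gap: 0.965
grasp_force: 0.0
```

Run:
```python
from h import *
st()
s,p,p2,T=wrist(); save(p,'w2')
for n in ['cap_bar','knob_center']:
    r=imaging.landmark_of(p,n); print(n,[(np.round(q['xyz'],4),round(q['p'],2)) for q in r[:2]])
y=np.array([-.225,.974,0]);c=np.array([.525,.0935,.172]);
print('bar ends pred',proj(p2,c+.03*y),proj(p2,c-.03*y),'knob',proj(p2,[.6245,.1139,.184]))
st()
```

```text
6.9 [0.5256 0.0947 0.2466] yaw 12.96 [-0.7  0.7  0.8] [-0.04  0.03 -0.  ] 0.965 0.0
cap_bar [(array([0.5247, 0.0922, 0.1542]), 0.7)]
knob_center []
bar ends pred [316.60883848 177.47464557] [316.92008947 251.44311784] knob [454.83671063 223.89072962]
7.05 [0.5224 0.0945 0.2408] yaw 12.94 [-0.6 -0.5 -0.5] [-0.1   0.05 -0.02] 0.992 0.0
```

View pics/w2.png

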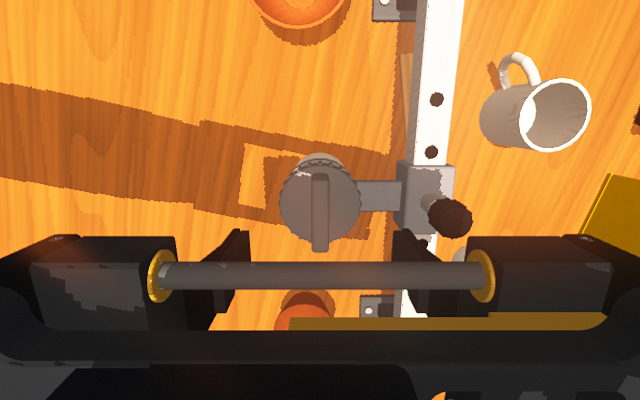

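The bar now stands parallel to the rail, at columns 311–329 at both ends, and torque showed at the stop. Next is the knob.

>>> apply_moves(
  moves=[
    [[-0.002, 0.05, 0, 0, 0], [-0.002, 0.054, 0, 0, 0], [0, 0, 0, 0, 0], [0, 0, 0, 0, 0]],
  ],
)

```text
time: 7.55
eef_pos: [0.6239, 0.1139, 0.2392]
eef_rot: [0.623, 0.782, -0.001, -0.002]
ft_force: [0.1, 0.6, -0.5]
finger_gap: 0.999
grasp_force: 0.0
```

Run:
```python
from h import *
st()
s,p,p2,T=wrist(); save(p,'w3')
for n in ['cap_bar','knob_center']:
    r=imaging.landmark_of(p,n); print(n,[(np.round(q['xyz'],4),round(q['p'],2)) for q in r[:2]])
r=imaging.regions_of(p,'knob_center')
if r:
    m=r[0]['mask'].astype(np.uint8); print(cv2.boundingRect(m))
print('knob',proj(p2,[.6245,.1139,.184]),proj(p2,[.6245,.1139,.158]))
```

```text
7.55 [0.6239 0.1139 0.2392] yaw 12.95 [ 0.1  0.6 -0.5] [-0.06  0.07  0.06] 0.999 0.0
cap_bar [(array([0.5248, 0.0915, 0.1553]), 0.65), (array([ 0.7651,  0.0161, -0.0028]), 0.28)]
knob_center [(array([0.6237, 0.115 , 0.1704]), 0.61)]
(302, 196, 39, 44)
knob [319.76949722 223.71295017] [319.99146377 212.15001438]
```

View pics/w3.png

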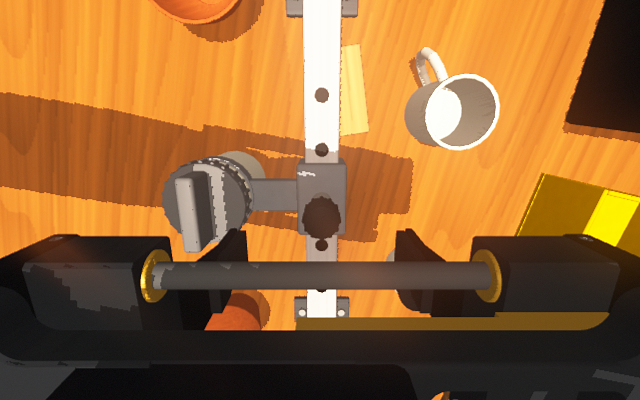

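The knob sits at (321,218) as predicted, centred between the fingers. Descending and gripping.

>>> apply_moves(
  moves=[
    [[0, 0, 0.03, 0, 0], [0, 0, 0.035, 0, 0], [0, 0, 0, 0, 1], [0, 0, 0, 0, 1], [0, 0, 0, 0, 1], [0, 0, 0, 0, 1], [0, 0, 0, 0, 1], [0, 0, 0, 0, 1], [0, 0, 0, 0, 1], [0, 0, 0, 0, 1], [0, 0, 0, 0, 1]],
  ],
  force=40,
)

```text
time: 9.12
eef_pos: [0.624, 0.1137, 0.1764]
eef_rot: [0.623, 0.782, -0.001, -0.001]
ft_force: [-5.4, -1.4, 3.5]
finger_gap: 0.287
grasp_force: 40.0
```

>>> apply_moves(
  moves=[
    [[0, 0, -0.006, 0, 1], [0, 0, -0.006, 0, 1], [0, 0, -0.005, 0, 1], [0, 0, 0, 0, 1], [0, 0, 0, 0, 1], [0, 0, 0, 0, 1]],
  ],
)

```text
time: 9.88
eef_pos: [0.624, 0.1137, 0.1926]
eef_rot: [0.623, 0.782, -0.001, -0.001]
ft_force: [-5.4, -1.8, -8.9]
finger_gap: 0.288
grasp_force: 40.0
```

Lifted 16 mm with a spring-sized force. Sliding towards the bowl (+tool x).

>>> apply_moves(
  moves=[
    [[0.005, 0, 0, 0, 1], [0.008, 0, 0, 0, 1], [0.008, 0, 0, 0, 1], [0.008, 0, 0, 0, 1], [0.008, 0, 0, 0, 1], [0.005, 0, 0, 0, 1], [0.003, 0, 0, 0, 1], [0, 0, 0, 0, 1], [0, 0, 0, 0, 1]],
  ],
)

```text
time: 11.0
eef_pos: [0.6138, 0.1581, 0.1925]
eef_rot: [0.623, 0.782, -0.001, -0.001]
ft_force: [-5.3, -0.7, -8.7]
finger_gap: 0.288
grasp_force: 40.0
```

Run:
```python
from h import *
st(); s=bot.get_state(); y=np.array([-.225,.974]); print('along',(s['eef_pos'][:2]-[.624,.1137])@y)
```

```text
11.0 [0.6138 0.1581 0.1925] yaw 12.96 [-5.3 -0.7 -8.7] [-0.21  0.95  0.03] 0.288 39.9959373800084
along 0.045555453312150676
```

>>> apply_moves(
  moves=[
    [[0, 0, 0.005, 0, 1], [0, 0, 0.005, 0, 1], [0, 0, 0.005, 0, 1], [0, 0, 0.003, 0, 1], [0, 0, 0, 0, 1], [0, 0, 0, 0, 1], [0, 0, 0, 0, 1]],
  ],
)

```text
time: 11.88
eef_pos: [0.6139, 0.1581, 0.1764]
eef_rot: [0.623, 0.782, -0.001, -0.001]
ft_force: [-9.7, -1.9, -0.3]
finger_gap: 0.286
grasp_force: 40.0
```

Run:
```python
from h import *
st(); s=bot.get_state(); y=np.array([-.225,.974]); print('along',(s['eef_pos'][:2]-[.624,.1137])@y)
p=imaging.grab_frame('scene'); cv2.imwrite('pics/s2.png',cv2.resize(p['frame'][100:220,300:460,::-1],None,fx=4.5,fy=4.5,interpolation=cv2.INTER_CUBIC))
r=imaging.landmark_of(p,'knob_center'); print([(np.round(q['xyz'],4),round(q['p'],2)) for q in r[:2]])
```

```text
11.875 [0.6139 0.1581 0.1764] yaw 12.97 [-9.7 -1.9 -0.3] [-0.41  1.79 -0.01] 0.286 39.98649161774665
along 0.045553929027061325
[(array([0.613 , 0.1608, 0.1722]), 0.53)]
```

View pics/s2.png

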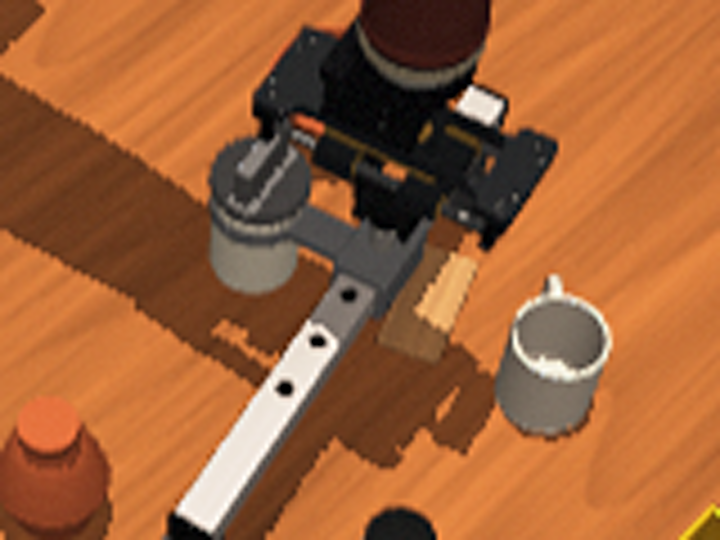

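>>> apply_moves(
  moves=[
    [[0, 0, 0.0015, 0, 1], [0, 0, 0, 0, 1], [0, 0, 0, 0, 1], [0, 0, 0, 0, 1]],
  ],
)

```text
time: 12.48
eef_pos: [0.614, 0.1581, 0.1763]
eef_rot: [0.623, 0.782, -0.001, -0.001]
ft_force: [-13.1, -2.1, 7.1]
finger_gap: 0.288
grasp_force: 40.0
```

The TCP is back at the home grasp height (0.1763 against 0.1764), and pressing further meets a hard stop, so the pin is home one hole along. Handing in.

```bash
python3 -c "
from h import *
print(job.job_done())"
```

```text
the job is handed in; nothing more can be done
None
```

I screwed the cap shut, moved the carriage one hole (45 mm) towards the bowl, and handed the job in at about 12.5 s with the pin home by height and force readings and the knob still gripped at 40 N; the hand-in returned no verdict.

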